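# Sweep the small tins into the counting pen

### The job

Sweep the three small flat tins along the counter with your fingertips into the three-sided wooden pen, so that each lies flat and wholly inside it, none sticking out past its open side. Slide them without flicking them: do not pick them up or stand them on edge, and leave the jar, the can and the bottle where they stand.

Things in the scene. Friction and masses are not known exactly. Their poses are not given: they have to be found in the camera images.
- tin1: flat round metal tin, 48 mm across and 20 mm high, about 60 g, lying flat and loose on the counter; origin at the centre of its underside, z up. It slides when pushed at its side. The three tins are alike.
- tin2: flat round metal tin, 48 mm across and 20 mm high, about 60 g, lying flat and loose on the counter; origin at the centre of its underside, z up. It slides when pushed at its side. The three tins are alike.
- tin3: flat round metal tin, 48 mm across and 20 mm high, about 60 g, lying flat and loose on the counter; origin at the centre of its underside, z up. It slides when pushed at its side. The three tins are alike.
- pen: three-sided pale wood pen fixed to the counter, no floor. Origin on the counter at mid open side, level with the side walls' front ends; +y points inward to the back wall, x along the open side, z up. Inside 200 mm wide (x -100 to 100) and 120 deep (y 0 to 120); walls 12 mm thick outside that, 32 mm high. Open side faces the robot's right, give or take 15 degrees.
- jar: small upright screw-top jar, 38 mm across, 42 mm high, loose, standing among the tins; origin at the centre of its underside. Leave it alone.
- can: upright food can, 56 mm across, 85 mm high, loose, standing to the left beyond the pen; origin at the centre of its underside. Leave it alone.
- bottle: upright bottle, 60 mm across, 150 mm high, loose, standing to the right of the tins; origin at the centre of its underside. Leave it alone.
Mind the look-alikes: they are no part of the job. What is shaped like the tin3 but yellow is not meant.

How it is judged:
By the outcome, as a careful person would: the job done as asked, in the order asked, and still so for the second after the job is handed in, with the robot touching nothing.
It also fails if it takes over 69 s, if anything falls off the work surface, if the arm or the gripper's body presses on something with over 40 N, if the wrist force passes 120 N, or if a joint passes its speed limit or range.

### The arm

A 7-joint arm with a two-finger parallel gripper is mounted at the origin on the work surface. World frame = base frame: x ahead of the robot, y to its left, z up, the work surface at z = 0. Lengths are in m, angles in rad, forces in N, time in s.
With the tool pointing down it reaches from about 0.4 to 0.85 m from the base axis. Payload 10.4 kg.
Tool frame: the origin (TCP) lies between the finger pads; the fingertips stand 19 mm ahead of it and the grasp point (between the pads) is the TCP (manip.tip_reach is the z of the fingertips in the tool frame, in m); z points along the fingers, y is the direction in which the jaws open and shut (so a half turn about z gives the same grasp; the last joint's range is limited). The gripper opens to 85 mm and grips with 20 to 120 N. Pads are 22 mm wide; open, the fingers measure 114 mm over their backs; the gripper's body (76 mm by 85 mm) begins 54 mm behind the grasp point. The pads swing forward as they close: fully open they stand 13 mm farther back than shut.
Start: joints at [1.087, 0.332, -0.065, 1.46, 0.022, 1.35, -0.088], TCP at [0.278, -0.56, 0.25] pointing down, gripper open.
Joint ranges: [-2.6, 2.6], [-0.5, 2.12], [-1.47, 1.34], [0.16, 2.42], [-1.27, 4.41], [0.06, 2.06], [-2.6, 2.6]. Speed limits (rad/s): [2.22, 2.22, 2.79, 2.79, 3.14, 3.14, 3.14].

### API

Orientations are given as a unit quaternion [x, y, z, w].
In Python, from workcell import sensors, cams, manip gives the robot as it stands.
- The arm moves only by the shell command python3 -m jog 'ROWS' [FORCE]. ROWS is JSON, a list of rows, each a list of 3 entries, a list of its own where there are three numbers: the shift along the world's x, y, z in m, then the turn, a rotation vector about the world's x, y, z in rad, then the opening in per cent of the stroke, from 0 (shut) to 100 (fully open). In form: [[[dx, dy, dz], [wx, wy, wz], grip], ...]. A call has 1 to 5 rows; each row shifts and turns the pose as measured when the row begins; what a row does not reach is not made up. A row lasts 1/8 s, in which the tool goes at most 62.5 mm and 10.7 degrees, less where a joint would pass 70% of its speed; a pose out of reach is approached as far as the arm can. A call with a gripper value outside its range is refused whole. The fingers move at their own pace and stop on an object; FORCE is the grip in N (left out, the last holds). Time passes only in rows, so rows that do not move let the fingers close. It gives the time, the measured TCP pose, the force and the opening at its end, in the units of the state.
- sensors.get_obs(): the state, without advancing time (a new reading comes with each control period).
- cams.camera(name): name is "side" or "top" or "wrist"; returns (picture, depth): 420x560x3 uint8, red, green, blue; 420x560 float32, m along the optical axis (not along the pixel's ray), 0 where there is no reading.
- cams.camera_model(name): a dict with "intrinsics" (3x3 intrinsics, pixels), "view" (4x4, takes a point from world to camera coordinates). Camera axes: x right, y down, z forward; pixel columns grow to the right and rows downward; lengths in m; the calibration is good to about 2 mm. A picture is of the moment at which its call begins: read the wrist's pose just before it. camera_model takes no time and is no camera call; for the wrist camera it gives the pose at the moment of the call.
- manip.hand_in(): hands the job in, once; it reports no verdict.
The state is a dict: "clock": time; "joint_pos": joint angles; "joint_velocities": joint speeds; "tau": joint torques, N m; "position": TCP position; "ee_rot": TCP orientation; "ft_force": force on the tool from outside, world axes, zero at the start; "torque": the same for the moment, N m; "grip_width": opening from 0.0 (shut) to 1.0 (fully open).
Only numpy, scipy, OpenCV 4.12 (cv2) and the standard library are available. Lean on these libraries where they do the work, as an engineer would, in place of code of your own. Each camera call takes 0.05 s, during which the arm holds its last target.

## Working session

There is one attempt and no reset: what is moved stays moved. The work goes in short steps, Python scripts to look and compute and a shell command to move; the robot and the scene stay as the last step left them, time stands still between calls to the robot, and variables do not carry over. Pictures are saved under pics/ and viewed, and the job is handed in when it is done.

```bash
ls; mkdir -p pics; python3 - <<'E'
from workcell import sensors,cams,manip
import cv2
print(sensors.get_obs()); print(manip.tip_reach)
for n in("top","side"):
    p,d=cams.camera(n); cv2.imwrite(f"pics/{n}0.png",p[:,:,::-1]); print(cams.camera_model(n))
E
```

```text
pics
{'clock': 0.0, 'joint_pos': array([ 1.08740805,  0.33287306, -0.0647159 ,  1.46096496,  0.02157465,
        1.34989394, -0.08849824]), 'joint_velocities': array([ 0.00114415, -0.00108849, -0.00078502,  0.00083877,  0.00112965,
        0.00127494,  0.00184642]), 'tau': array([ 9.01840231e-04, -6.25425053e+01,  4.96837869e-02, -3.91599762e+01,
        1.62645034e-02,  9.82026133e-03, -3.82324129e-05]), 'position': array([ 0.27776105, -0.55948738,  0.24950391]), 'ee_rot': array([ 9.73572477e-01,  2.28377124e-01, -1.83404268e-04, -6.98834119e-04]), 'ft_force': array([ 0.43756157, -0.19110107,  0.33556623]), 'torque': array([-0.02150356, -0.00733027,  0.03495259]), 'grip_width': 0.9983219705443889}
0.019
{'intrinsics': array([[526.31981779,   0.        , 275.8538313 ],
       [  0.        , 526.31981779, 206.62295752],
       [  0.        ,   0.        ,   1.        ]]), 'view': array([[-0.00849038, -0.99976485, -0.01995379,  0.0081193 ],
       [-0.9979781 ,  0.00972879, -0.0628098 ,  0.56393005],
       [ 0.06298916,  0.01938017, -0.99782602,  1.11309397],
       [ 0.        ,  0.        ,  0.        ,  1.        ]])}
{'intrinsics': array([[459.28688756,   0.        , 285.41783223],
       [  0.        , 459.28688756, 210.26958851],
       [  0.        ,   0.        ,   1.        ]]), 'view': array([[-0.915767  , -0.40160226, -0.00929652,  0.51215222],
       [-0.2456242 ,  0.57810506, -0.77811522,  0.20181262],
       [ 0.3178672 , -0.71028879, -0.62805277,  0.83044359],
       [ 0.        ,  0.        ,  0.        ,  1.        ]])}
```

View pics/top0.png

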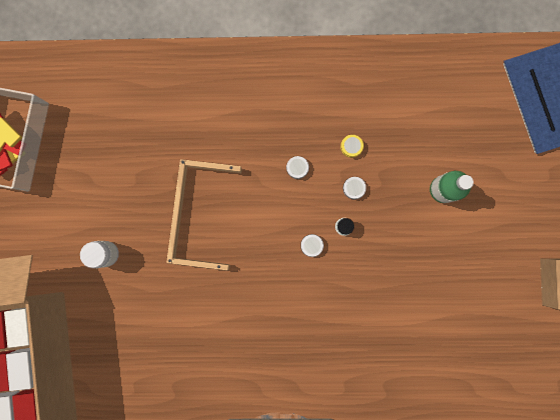

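View pics/side0.png

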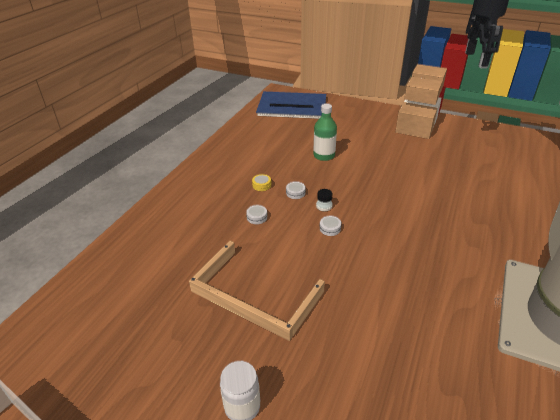

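The top view shows silver-white tins at (298,167), (355,188) and (312,246). The yellow look-alike is at (352,146) and is not meant. The black-lidded jar is at (345,227), the bottle at (452,187), the can at (98,254), and the pen spans about (170–240, 160–270). I'll confirm this in an enlarged crop and compute positions.

```bash
cat > h.py <<'E'
import numpy as np,cv2
from workcell import sensors,cams,manip
def back(n,uv,z):
    m=cams.camera_model(n);K=m["intrinsics"];V=m["view"];R=V[:3,:3];t=V[:3,3]
    r=R.T@np.linalg.solve(K,[uv[0],uv[1],1]);c=-R.T@t
    return c+r*(z-c[2])/r[2]
def snap(n,f,box=None,s=1):
    p,d=cams.camera(n);q=p[:,:,::-1].copy()
    if box: q=q[box[1]:box[3],box[0]:box[2]]
    q=cv2.resize(q,None,fx=s,fy=s,interpolation=cv2.INTER_CUBIC);cv2.imwrite(f"pics/{f}.png",q);return p,d
E
python3 - <<'E'
from h import *
q=cv2.imread("pics/top0.png")[130:280,160:385]
cv2.imwrite("pics/crop0.png",cv2.resize(q,None,fx=3.5,fy=3.5,interpolation=cv2.INTER_CUBIC))
E
```

```text
(no output)
```

View pics/crop0.png

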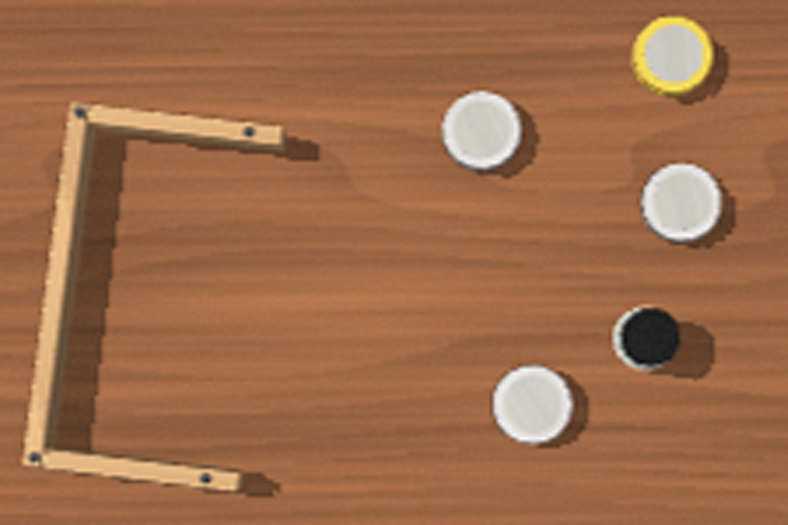

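The crop confirms it: three all-silver tins at crop (482,130), (682,202) and (533,404). The yellow-rimmed one at (673,54) is excluded, and the black-lidded jar is at (650,337).

```bash
python3 - <<'E'
from h import *
for n,u,v,z in [("A",482,130,.02),("B",682,202,.02),("C",533,404,.02),("yel",673,54,.02),("jar",650,337,.042),("upEndIn",282,145,.032),("upEndOut",283,126,.032),("loEndIn",240,472,.032),("loEndOut",238,490,.032),("upBackOut",70,104,.032),("loBackOut",24,463,.032)]:
    print(n,back("top",(u/3.5+160-.36,v/3.5+130-.36),z).round(4))
for n,u,v,z in [("bottle",466,182,.15),("can",92,254,.085)]: print(n,back("top",(u,v),z).round(4))
E
```

```text
A [ 0.6493 -0.0441  0.02  ]
B [ 0.6036 -0.166   0.02  ]
C [ 0.481  -0.0733  0.02  ]
yel [ 0.6951 -0.1621  0.02  ]
jar [ 0.5206 -0.1426  0.042 ]
upEndIn [0.6398 0.0781 0.032 ]
upEndOut [0.6515 0.0775 0.032 ]
loEndIn [0.4417 0.1043 0.032 ]
loEndOut [0.4309 0.1056 0.032 ]
upBackOut [0.6665 0.2079 0.032 ]
loBackOut [0.4481 0.2352 0.032 ]
bottle [ 0.5987 -0.3592  0.15  ]
can [0.4673 0.3746 0.085 ]
```

```bash
python3 -m jog '[[[0.038,0.047,0],[0,0,0.172],35],[[0.038,0.047,0],[0,0,0.172],35],[[0.038,0.047,0],[0,0,0.172],35],[[0.038,0.047,0],[0,0,0.172],35],[[0.038,0.047,0],[0,0,0.172],35]]' 30; python3 -m jog '[[[0.038,0.047,0],[0,0,0.172],35],[[0.038,0.047,0],[0,0,0.172],35],[[0.038,0.047,0],[0,0,0.172],35]]'
```

```text
clock: 0.72
position: [0.4669, -0.3209, 0.2473]
ee_rot: [0.785, 0.62, -0.002, -0.001]
ft_force: [0.9, -0.4, -0.4]
grip_width: 0.354
clock: 1.1
position: [0.5833, -0.175, 0.2467]
ee_rot: [0.594, 0.804, -0.003, -0.001]
ft_force: [1.0, -0.0, 0.0]
grip_width: 0.35
```

```bash
python3 -m jog '[[[0.039,0.043,0],[0,0,-0.02],35],[[0.039,0.044,-0.02],[0,0,0],35],[[0,0,-0.06],[0,0,0],35],[[0,0,-0.06],[0,0,0],35],[[0,0,-0.03],[0,0,0],35]]'; python3 - <<'E'
from h import *
print(sensors.get_obs()["position"])
snap("wrist","w1");snap("top","t1",(160,130,385,280),3.5)
E
```

```text
clock: 1.72
position: [0.6649, -0.0785, 0.073]
ee_rot: [0.598, 0.801, -0.0, -0.0]
ft_force: [1.1, 0.2, 0.7]
grip_width: 0.353
[ 0.66491395 -0.07846106  0.07301194]
```

View pics/w1.png

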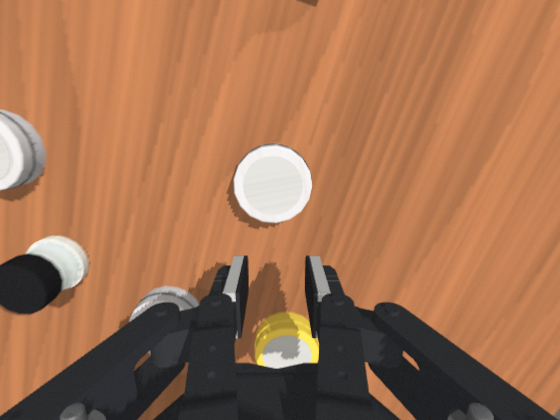

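View pics/t1.png

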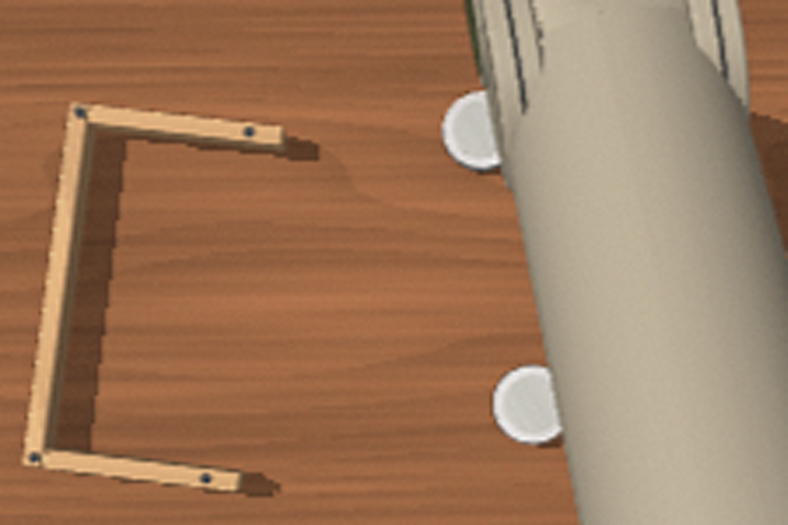

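The wrist view shows tin A at (273,183), dead ahead of the finger gap (~(278,270)). I'll back off slightly and descend.

```bash
python3 -m jog '[[[0.002,-0.010,-0.02],[0,0,0],35],[[0,0,-0.02],[0,0,0],35],[[0,0,-0.006],[0,0,0],35],[[0,0,0],[0,0,0],35]]'; python3 - <<'E'
from h import *
snap("wrist","w2");snap("side","s2",(180,130,400,300),3.5)
E
```

```text
clock: 2.33
position: [0.6679, -0.0905, 0.0273]
ee_rot: [0.599, 0.801, -0.0, 0.001]
ft_force: [1.2, 0.1, 0.5]
grip_width: 0.351
```

View pics/w2.png

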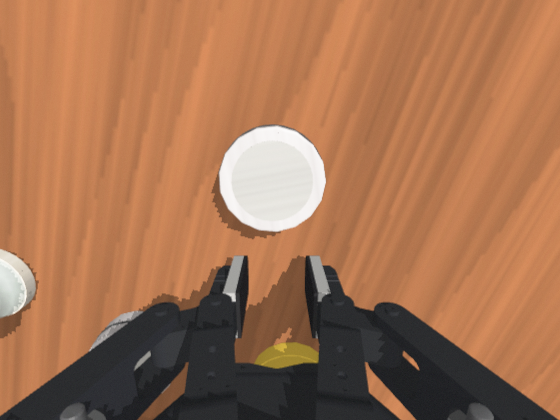

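View pics/s2.png

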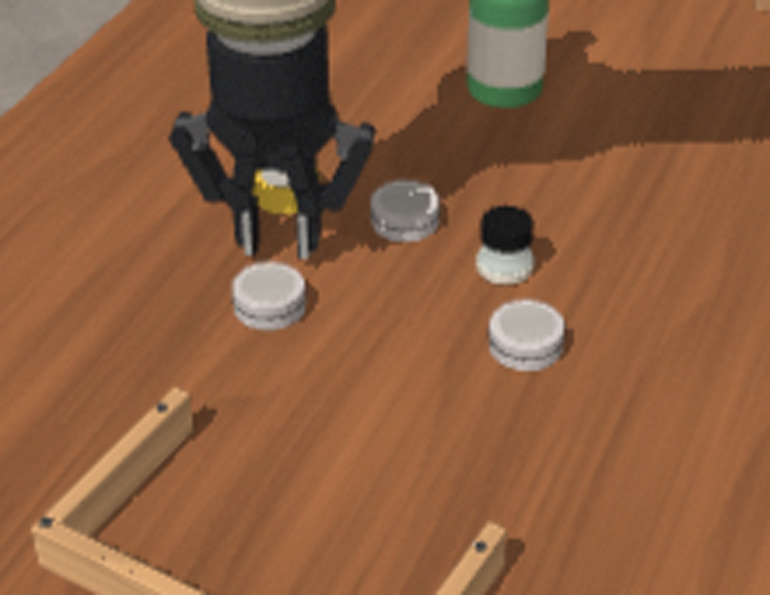

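```bash
python3 -m jog '[[[-0.003,0.006,-0.003],[0,0,0],35],[[-0.004,0.008,-0.001],[0,0,0],35],[[-0.004,0.010,0],[0,0,0],35],[[-0.005,0.011,0],[0,0,0],35],[[-0.005,0.011,0],[0,0,0],35]]'; python3 -m jog '[[[-0.005,0.011,0],[0,0,0],35],[[-0.005,0.011,0],[0,0,0],35],[[-0.005,0.011,0],[0,0,0],35],[[-0.005,0.011,0],[0,0,0],35],[[-0.005,0.011,0],[0,0,0],35]]';  python3 - <<'E'
from h import *
snap("wrist","w3")
E
```

```text
clock: 3.05
position: [0.6466, -0.0409, 0.0253]
ee_rot: [0.599, 0.801, 0.001, 0.002]
ft_force: [-0.0, 0.3, -0.1]
grip_width: 0.351
clock: 3.68
position: [0.6196, 0.0185, 0.0255]
ee_rot: [0.598, 0.801, 0.001, 0.002]
ft_force: [1.1, -0.1, 0.2]
grip_width: 0.353
```

View pics/w3.png

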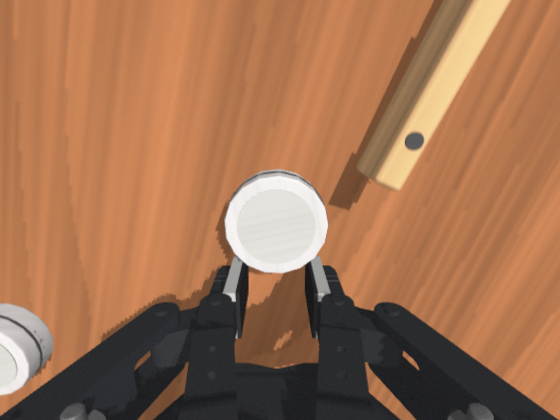

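The tin is cradled evenly between both fingertips at (277,222), and the pen wall end at (400,165) clears. I'll continue.

```bash
python3 -m jog '[[[-0.005,0.011,0],[0,0,0],35],[[-0.005,0.011,0],[0,0,0],35],[[-0.005,0.011,0],[0,0,0],35],[[-0.005,0.011,0],[0,0,0],35],[[-0.005,0.011,0],[0,0,0],35]]'; python3 -m jog '[[[-0.005,0.011,0],[0,0,0],35],[[-0.005,0.011,0],[0,0,0],35],[[-0.005,0.011,0],[0,0,0],35],[[-0.004,0.008,0],[0,0,0],35],[[-0.003,0.006,0],[0,0,0],35]]';  python3 - <<'E'
from h import *
snap("wrist","w4")
for p in [(277,222)]: print(back("wrist",p,.02))
E
```

```text
clock: 4.35
position: [0.5925, 0.0786, 0.0256]
ee_rot: [0.598, 0.801, 0.001, 0.002]
ft_force: [0.6, 0.5, -0.2]
grip_width: 0.352
clock: 4.97
position: [0.5687, 0.1296, 0.0256]
ee_rot: [0.598, 0.802, 0.001, 0.002]
ft_force: [-0.6, -0.1, -0.0]
grip_width: 0.353
[0.55946064 0.16280657 0.02      ]
```

View pics/w4.png

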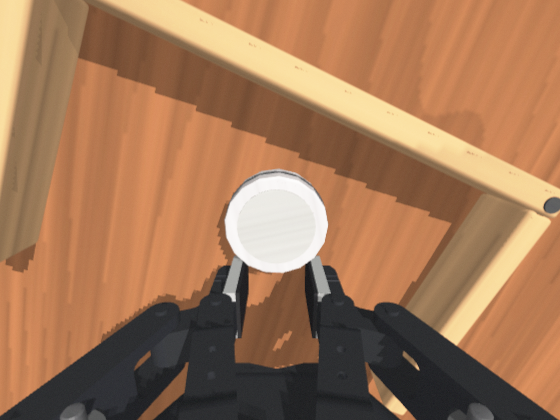

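```bash
python3 -m jog '[[[-0.005,0.008,0],[0,0,0],35],[[-0.002,0.006,0],[0,0,0],35],[[0.003,-0.012,0],[0,0,0],35],[[0.004,-0.020,0.01],[0,0,0],35],[[0,0,0.06],[0,0,0],35]]';  python3 - <<'E'
from h import *
snap("wrist","w5")
E
```

```text
clock: 5.65
position: [0.566, 0.109, 0.0927]
ee_rot: [0.598, 0.802, -0.002, -0.001]
ft_force: [1.3, -0.2, 1.7]
grip_width: 0.35
```

View pics/w5.png

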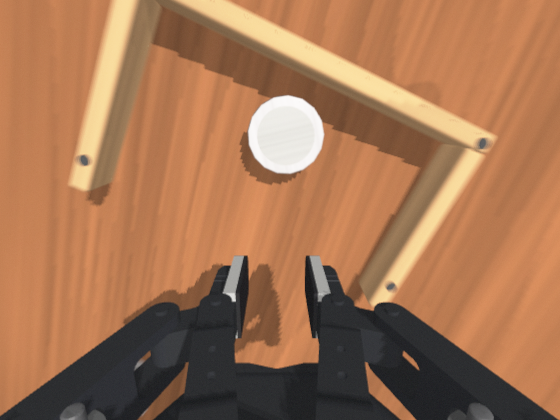

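```bash
python3 -m jog '[[[-0.022,-0.044,0],[0,0,-0.163],35],[[-0.022,-0.044,0],[0,0,-0.163],35],[[-0.022,-0.044,0],[0,0,-0.163],35],[[-0.022,-0.044,0],[0,0,-0.163],35],[[-0.022,-0.044,0],[0,0,-0.163],35]]'; python3 - <<'E'
from h import *
o=sensors.get_obs();q=o["ee_rot"];print(o["position"],np.degrees(2*np.arctan2(q[1],q[0])))
snap("wrist","w6")
E
```

```text
clock: 6.32
position: [0.4606, -0.1156, 0.1067]
ee_rot: [0.872, 0.489, 0.005, 0.008]
ft_force: [1.4, -0.0, -0.7]
grip_width: 0.348
[ 0.46055165 -0.11562772  0.10668745] 58.5343441618964
```

View pics/w6.png

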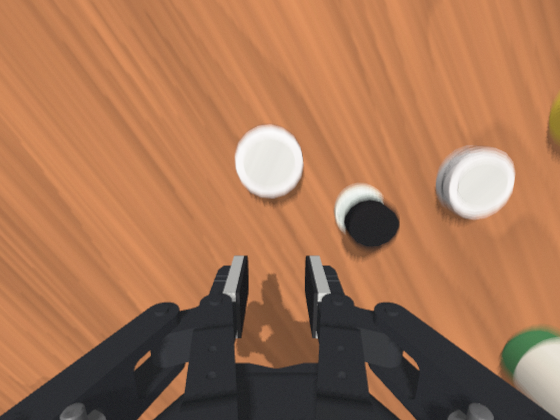

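The tin is ahead at (269,162), with the jar to the right at (365,215). I'll descend with a slight shift away from the jar.

```bash
python3 -m jog '[[[-0.003,0.001,0],[0,0,0],35],[[-0.002,0.000,-0.035],[0,0,0],35],[[0,0,-0.035],[0,0,0],35],[[0,0,-0.009],[0,0,0],35],[[0,0,-0.002],[0,0,0],35]]'; python3 - <<'E'
from h import *
o=sensors.get_obs();q=o["ee_rot"];print(o["position"],np.degrees(2*np.arctan2(q[1],q[0])))
snap("wrist","w7")
E
```

```text
clock: 7.0
position: [0.4541, -0.1222, 0.0254]
ee_rot: [0.875, 0.483, 0.005, 0.01]
ft_force: [1.0, -0.9, 0.4]
grip_width: 0.351
[ 0.45411408 -0.12223447  0.02543376] 57.784848655423126
```

View pics/w7.png

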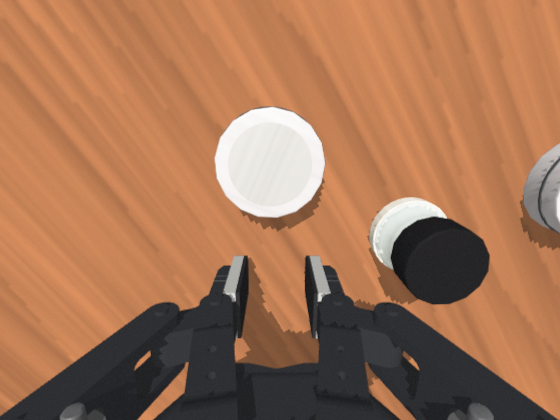

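```bash
python3 -m jog '[[[0.004,0.007,0],[0,0,0],35],[[0.005,0.009,0],[0,0,0],35],[[0.004,0.010,0],[0,0,0],35],[[0.004,0.010,0],[0,0,0],35],[[0.003,0.011,0],[0,0,0.05],35]]'; python3 -m jog '[[[0.003,0.011,0],[0,0,0.05],35],[[0.003,0.011,0],[0,0,0.05],35],[[0.003,0.011,0],[0,0,0.05],35],[[0.003,0.011,0],[0,0,0.05],35],[[0.003,0.011,0],[0,0,0.05],35]]'; python3 - <<'E'
from h import *
o=sensors.get_obs();q=o["ee_rot"];print(o["position"],np.degrees(2*np.arctan2(q[1],q[0])))
snap("wrist","w8")
E
```

```text
clock: 7.68
position: [0.4775, -0.0722, 0.0283]
ee_rot: [0.862, 0.506, 0.007, 0.012]
ft_force: [-0.5, -0.3, 0.2]
grip_width: 0.349
clock: 8.3
position: [0.4933, -0.013, 0.0281]
ee_rot: [0.787, 0.617, 0.008, 0.011]
ft_force: [1.0, -1.2, -0.4]
grip_width: 0.346
[ 0.49327082 -0.01303756  0.02813905] 76.23275849414051
```

View pics/w8.png

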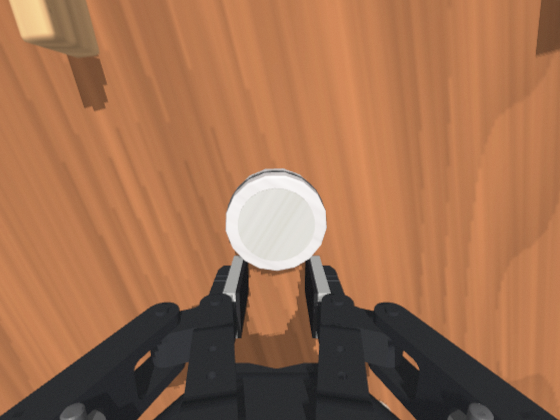

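```bash
python3 -m jog '[[[0,0.0115,-0.002],[0,0,0],35],[[0,0.0115,-0.001],[0,0,0],35],[[0,0.0115,0],[0,0,0],35],[[-0.001,0.0115,0],[0,0,0],35],[[-0.001,0.0115,0],[0,0,0],35]]'; python3 -m jog '[[[0,0.0115,0],[0,0,0],35],[[-0.001,0.0115,0],[0,0,0],35],[[0,0.0115,0],[0,0,0],35],[[-0.001,0.0115,0],[0,0,0],35],[[0,0.009,0],[0,0,0],35]]'; python3 - <<'E'
from h import *
o=sensors.get_obs();q=o["ee_rot"];print(o["position"],np.degrees(2*np.arctan2(q[1],q[0])))
snap("wrist","w9")
E
```

```text
clock: 8.98
position: [0.4918, 0.049, 0.0253]
ee_rot: [0.786, 0.618, 0.009, 0.011]
ft_force: [-0.3, -1.0, 0.5]
grip_width: 0.35
clock: 9.6
position: [0.4893, 0.1083, 0.0253]
ee_rot: [0.786, 0.618, 0.009, 0.011]
ft_force: [1.0, -1.8, 0.6]
grip_width: 0.35
[0.48934604 0.108258   0.02530601] 76.36919380137768
```

View pics/w9.png

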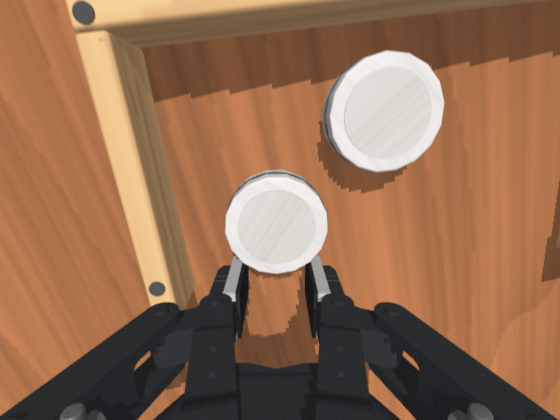

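```bash
python3 -m jog '[[[0,0.010,0],[0,0,0],35],[[0,0.010,0],[0,0,0],35],[[0,0.008,0],[0,0,0],35],[[0,0.006,0],[0,0,0],35],[[0,0,0],[0,0,0],35]]'; python3 -m jog '[[[-0.003,-0.012,0],[0,0,0],35],[[-0.004,-0.020,0],[0,0,0],35],[[0,-0.01,0.05],[0,0,0],35],[[0,0,0.06],[0,0,0],35]]'; python3 - <<'E'
from h import *
o=sensors.get_obs();q=o["ee_rot"];print(o["position"],np.degrees(2*np.arctan2(q[1],q[0])))
snap("wrist","w10")
E
```

```text
clock: 10.28
position: [0.4892, 0.1461, 0.0252]
ee_rot: [0.786, 0.619, 0.009, 0.011]
ft_force: [-0.2, -0.2, -0.5]
grip_width: 0.346
clock: 10.78
position: [0.4778, 0.0986, 0.1331]
ee_rot: [0.786, 0.618, 0.005, 0.008]
ft_force: [1.1, -0.0, 0.5]
grip_width: 0.35
[0.4777631  0.09857423 0.13310686] 76.32658592175643
```

View pics/w10.png

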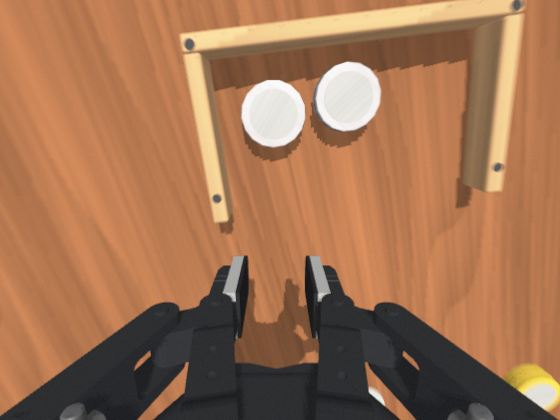

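Tin A is at (347,97) and C at (273,113), both well inside. The right-hand slot is free for B.

```bash
python3 - <<'E'
from h import *
O=np.array([.541,.0912]);e=np.array([.991,-.131]);n=np.array([.131,.991])
for k,p,z in [("A",(347,97),.02),("C",(273,113),.02),("upin",(466,185),.032),("loin",(228,219),.032)]:
    w=back("wrist",p,z)[:2];print(k,w.round(4),((w-O)@e).round(4),((w-O)@n).round(4))
E
python3 -m jog '[[[0.020,-0.050,0],[0,0,0.055],28],[[0.020,-0.050,0],[0,0,0.055],28],[[0.020,-0.050,0],[0,0,0.055],28],[[0.020,-0.050,0],[0,0,0.055],28],[[0.020,-0.050,0],[0,0,0.055],28]]'; python3 -m jog '[[[0.015,-0.036,0],[0,0,0],28],[[0.013,-0.036,0],[0,0,0],28],[[0,0,-0.02],[0,0,0],28],[[0,0,0],[0,0,0],28]]'
python3 - <<'E'
from h import *
o=sensors.get_obs();q=o["ee_rot"];print(o["position"],np.degrees(2*np.arctan2(q[1],q[0])))
snap("wrist","w11")
E
```

```text
A [0.5585 0.1766] 0.0062 0.0869
C [0.501  0.1786] -0.0511 0.0814
upin [0.6377 0.0892] 0.0961 0.0107
loin [0.4459 0.1079] -0.0965 0.0041
clock: 11.45
position: [0.5817, -0.1585, 0.1446]
ee_rot: [0.689, 0.724, 0.013, 0.012]
ft_force: [0.7, 1.1, 0.1]
grip_width: 0.282
clock: 11.95
position: [0.6066, -0.2422, 0.1221]
ee_rot: [0.693, 0.721, 0.011, 0.011]
ft_force: [-0.8, 1.1, -0.1]
grip_width: 0.277
[ 0.60660747 -0.24215133  0.1220897 ] 92.29648332664807
```

View pics/w11.png

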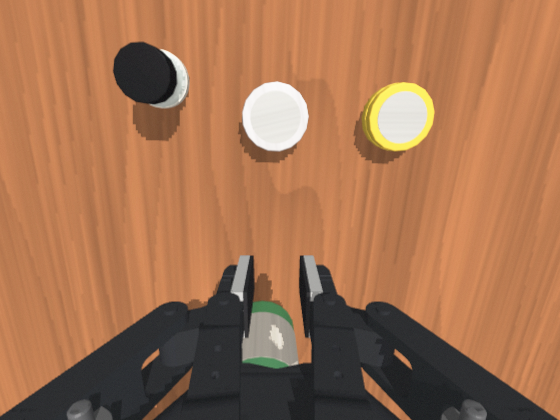

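B (silver) is at (275,117), dead ahead; the jar at (150,75) and the yellow tin at (400,117) are clear of it.

```bash
python3 -m jog '[[[0,0.012,-0.040],[0,0,0],28],[[0,0.005,-0.040],[0,0,0],28],[[0,0,-0.013],[0,0,0],28],[[0,0,-0.003],[0,0,0],28]]'
python3 - <<'E'
from h import *
o=sensors.get_obs();q=o["ee_rot"];print(o["position"],np.degrees(2*np.arctan2(q[1],q[0])))
snap("wrist","w12")
E
```

```text
clock: 12.5
position: [0.6088, -0.2234, 0.0302]
ee_rot: [0.692, 0.722, 0.013, 0.015]
ft_force: [0.7, -0.6, 0.2]
grip_width: 0.279
[ 0.60881783 -0.22339534  0.03017601] 92.47015541119292
```

View pics/w12.png

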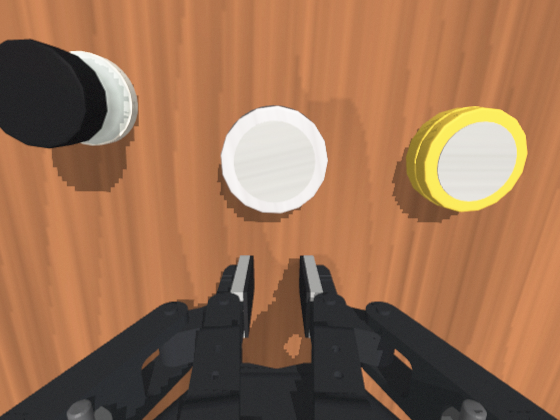

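```bash
python3 -m jog '[[[0,0.007,-0.003],[0,0,0],28],[[0,0.008,-0.002],[0,0,0],28],[[0,0.009,0],[0,0,0],28],[[-0.001,0.010,0],[0,0,0],28],[[0,0.0115,0],[0,0,0],28]]'; python3 -m jog '[[[0,0.0115,0],[0,0,0],28],[[0,0.0115,0],[0,0,0],28],[[0,0.0115,0],[0,0,0],28],[[-0.001,0.0115,0],[0,0,0],28],[[0,0.0115,0],[0,0,0],28]]'; python3 -m jog '[[[0,0.0115,0],[0,0,0],28],[[0,0.0115,0],[0,0,0],28],[[0,0.0115,0],[0,0,0],28],[[-0.001,0.0115,0],[0,0,0],28],[[0,0.0115,0],[0,0,0],28]]'
python3 - <<'E'
from h import *
o=sensors.get_obs();q=o["ee_rot"];print(o["position"],np.degrees(2*np.arctan2(q[1],q[0])))
snap("wrist","w13")
E
```

```text
clock: 13.18
position: [0.6096, -0.1762, 0.0287]
ee_rot: [0.692, 0.722, 0.014, 0.018]
ft_force: [-0.5, -0.1, -0.7]
grip_width: 0.279
clock: 13.8
position: [0.6085, -0.114, 0.0288]
ee_rot: [0.692, 0.722, 0.014, 0.018]
ft_force: [1.0, -0.6, -0.6]
grip_width: 0.282
clock: 14.42
position: [0.6075, -0.0524, 0.0288]
ee_rot: [0.692, 0.722, 0.014, 0.018]
ft_force: [0.5, -0.4, -0.1]
grip_width: 0.278
[ 0.6074671  -0.05235397  0.02878855] 92.44817538487783
```

View pics/w13.png

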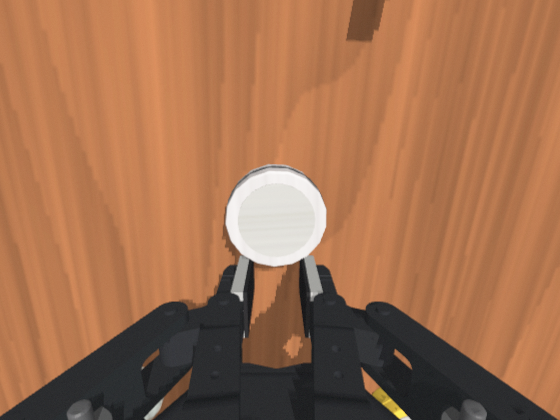

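Cradled at (275,215). I'll steer slightly left to clear the wall end.

```bash
python3 -m jog '[[[-0.0015,0.0115,-0.002],[0,0,0],28],[[-0.0015,0.0115,-0.001],[0,0,0],28],[[-0.0015,0.0115,0],[0,0,0],28],[[-0.0015,0.0115,0],[0,0,0],28],[[-0.0015,0.0115,0],[0,0,0],28]]'; python3 -m jog '[[[-0.001,0.0115,0],[0,0,0],28],[[-0.001,0.0115,0],[0,0,0],28],[[0.001,0.010,0],[0,0,0],28]]'
python3 - <<'E'
from h import *
o=sensors.get_obs();q=o["ee_rot"];print(o["position"],np.degrees(2*np.arctan2(q[1],q[0])))
snap("wrist","w14");print(back("wrist",(276,217),.02))
E
```

```text
clock: 15.1
position: [0.5999, 0.0099, 0.026]
ee_rot: [0.692, 0.722, 0.014, 0.018]
ft_force: [0.7, -0.9, 0.8]
grip_width: 0.281
clock: 15.48
position: [0.5985, 0.0456, 0.026]
ee_rot: [0.691, 0.722, 0.014, 0.018]
ft_force: [-0.2, -1.5, 0.2]
grip_width: 0.278
[0.598529   0.04558009 0.02599983] 92.49665473457604
[0.59732784 0.08315727 0.02      ]
```

View pics/w14.png

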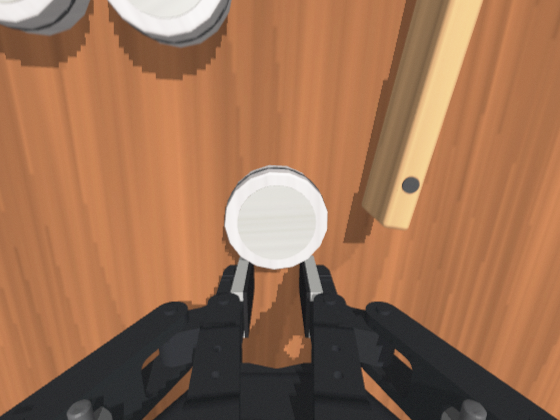

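```bash
python3 -m jog '[[[0.002,0.0105,0],[0,0,0],28],[[0.002,0.0105,0],[0,0,0],28],[[0.002,0.0105,0],[0,0,0],28],[[0.002,0.0105,0],[0,0,0],28],[[0.002,0.0105,0],[0,0,0],28]]'; python3 -m jog '[[[0.002,0.009,0],[0,0,0],28],[[0.001,0.007,0],[0,0,0],28],[[0,0,0],[0,0,0],28]]'
python3 - <<'E'
from h import *
o=sensors.get_obs();print(o["position"])
snap("wrist","w15");print(back("wrist",(276,217),.02))
E
```

```text
clock: 16.15
position: [0.6094, 0.1026, 0.026]
ee_rot: [0.691, 0.722, 0.015, 0.018]
ft_force: [-0.6, -0.9, 0.9]
grip_width: 0.283
clock: 16.52
position: [0.6126, 0.1211, 0.0259]
ee_rot: [0.691, 0.723, 0.015, 0.017]
ft_force: [0.9, 1.0, -0.1]
grip_width: 0.281
[0.61258191 0.12114883 0.02588945]
[0.61124178 0.15640162 0.02      ]
```

View pics/w15.png

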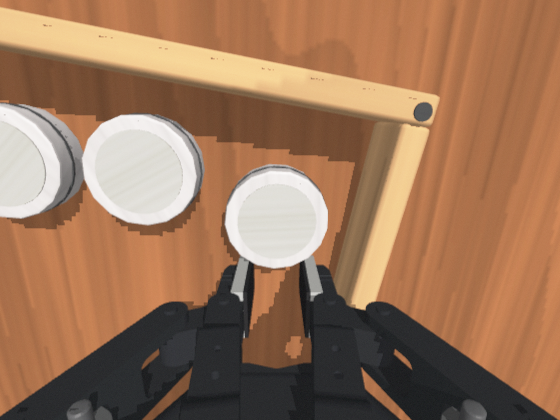

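All three are in the pen. I'll retract, clear the view and check.

```bash
python3 -m jog '[[[-0.001,-0.012,0],[0,0,0],28],[[-0.003,-0.025,0],[0,0,0],28],[[0,-0.01,0.05],[0,0,0],28],[[0,0,0.06],[0,0,0],28],[[0,0,0.06],[0,0,0],28]]'; python3 -m jog '[[[-0.01,-0.055,0.02],[0,0,0],28],[[-0.02,-0.055,0],[0,0,0],28],[[-0.02,-0.055,0],[0,0,0],28],[[-0.02,-0.055,0],[0,0,0],28],[[-0.02,-0.055,0],[0,0,0],28]]';python3 -m jog '[[[-0.02,-0.055,0],[0,0,0],28],[[-0.02,-0.055,0],[0,0,0],28],[[-0.02,-0.055,0],[0,0,0],28],[[0,0,0],[0,0,0],28]]'
python3 - <<'E'
from h import *
snap("top","t16",(60,110,500,290),1.8);snap("side","s16")
E
```

```text
clock: 17.2
position: [0.604, 0.0648, 0.1944]
ee_rot: [0.693, 0.721, 0.01, 0.014]
ft_force: [1.5, -0.1, -0.8]
grip_width: 0.28
clock: 17.82
position: [0.5114, -0.2185, 0.222]
ee_rot: [0.692, 0.722, 0.014, 0.019]
ft_force: [0.9, -0.6, 0.1]
grip_width: 0.28
clock: 18.32
position: [0.4407, -0.3978, 0.2222]
ee_rot: [0.697, 0.717, 0.012, 0.02]
ft_force: [0.6, 0.9, 1.0]
grip_width: 0.28
```

View pics/t16.png

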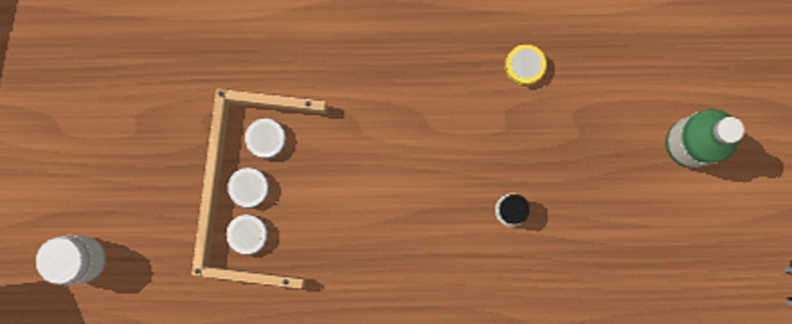

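View pics/s16.png

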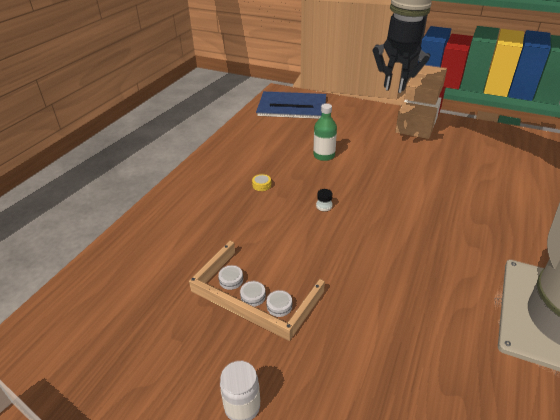

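In both views the three tins lie flat inside the pen, in the top crop at (265,138), (248,187) and (246,234). The jar, yellow tin, bottle and can haven't moved, and the arm is clear. Handing in.

```bash
python3 -c "
from workcell import manip,sensors
print(manip.hand_in(), sensors.get_obs()['clock'])"
```

```text
the job is handed in; nothing more can be done
the job is handed in; nothing more can be done
```

All three silver tins were swept one at a time along the counter into the pen and the job is handed in, with the clock at about 18.4 s of the 69 s allowed. I pushed each one slowly between two partly open fingertips held near the counter.

The last top and side pictures show all three lying flat inside the pen. Each tin's near edge is roughly 50 mm or more in from the open side. The jar, can, bottle and yellow tin look unmoved in those pictures, and the arm was clear of everything. The force readings, printed at the end of each move, stayed at about 2 N or less per axis. No check failed. The only disagreement was up to about 11 mm between the wrist camera and the top camera on the pen's front corners, well inside that margin.

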